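Rack the reference slide upright by way of the sloping rest

ROBOT

A 6-joint arm with a two-finger parallel gripper is mounted at the origin on the work surface. World frame = base frame: x ahead of the robot, y to its left, z up, the work surface at z = 0. Lengths are in m, angles in rad, forces in N, time in s.
With the tool pointing down it reaches from about 0.4 to 0.825 m from the base axis. Payload 7 kg.
Tool frame: the origin (TCP) lies between the finger pads; the fingertips stand manip.tcp_to_tips ahead of it and the grasp point (between the pads) lies 2 mm behind it (manip.tcp_to_tips is the distance from the TCP to the fingertips, in m); z points along the fingers, x is the direction in which the jaws open and shut, and the axes are right-handed (so a half turn about z gives the same grasp; the last joint's range is limited). The gripper opens to 88 mm and grips with 3 to 60 N. Pads are 19 mm wide; open, the fingers measure 130 mm over their backs; the gripper's body (78 mm by 193 mm) begins 47 mm behind the grasp point.
Start: joints at [1.442, 0.359, 0.012, 0, -1.224, -0.288], TCP at [0.273, 0.617, 0.244] pointing down, gripper open.
Joint ranges: [-3.07, 3.07], [-1.43, 2.12], [-1.02, 1.25], [-3.03, 1.67], [-3.05, -0], [-3.03, 3.03]. Speed limits (rad/s): [2.39, 2.39, 3.01, 3.14, 3.14, 3.14].

INTERFACE

Orientations are given as a rotation vector (axis times angle).
In Python, from workcell import manip gives the robot as it stands.
- The arm moves only by the tool servo_tool, never from a script. Its argument "commands" is a list of rows, each a list of 4 numbers: the shift along the tool's x, y, z each as a share of 0.3 m, from -1 to 1, then the turn about the tool's z as a share of 0.5 rad, from -1 to 1. In form: [[tx, ty, tz, yaw], ...]. A call has 1 to 10 rows; each row is the pose to reach, as a shift and turn from the pose commanded when the call began, along the tool's axes at that moment; what a row does not reach only later rows make up. A row lasts 1/10 s, in which the tool goes at most 50 mm and 8.59 degrees, less where a joint would pass 70% of its speed; a pose out of reach is approached as far as the arm can. A call with a number of a shift or a turn outside -1 to 1 is refused whole. A call with a gripper value outside its range is refused whole. "gripper" is the closure, from -1 (fully open) to 1 (shut), set as the call begins (left out, the last holds). The fingers move at their own pace and stop on an object; the grip force is fixed at half the most. Time passes only in rows, so rows that repeat a pose let the fingers close. It gives the time, the measured TCP pose, the force and the opening at its end, in the units of the state.
- manip.observe(): the state, without advancing time (a new reading comes with each control period).
- manip.get_image(name): name is "scene" or "side" or "wrist"; returns a dict with "img" (384x512x3 uint8, red, green, blue), "fx", "fy", "cx", "cy" (pixels), "k1" (the pictures are not rectified: a ray, as slopes to the right and down, at radius r is drawn at 1 + k1 r^2 times it, then the intrinsics apply), "R" (3x3) and "t" (3): a world point X has camera coordinates R X + t. Camera axes: x right, y down, z forward; pixel columns grow to the right and rows downward; lengths in m; the calibration is good to about 2 mm. A picture is of the moment at which its call begins. There is no depth.
- manip.sign_off(): hands the job in, once; it reports no verdict.
The state is a dict: "clock": time; "joint_positions": joint angles; "dq": joint speeds; "joint_torque": joint torques, N m; "eef_pos": TCP position; "orientation": TCP orientation; "ft_force": force on the tool from outside, world axes, zero at the start; "moment": the same for the moment, N m; "width": finger opening in m.
Only numpy, scipy, OpenCV 4.12 (cv2) and the standard library are available. Lean on these libraries where they do the work, as an engineer would, in place of code of your own. Each camera call takes 0.05 s, during which the arm holds its last target. There are 200 camera calls.

TASK

Lift the blue-tabbed slide carrier out of its grey case and lean it on the yellow sloping rest, foot on the ledge and blue tab up, and let go of it there. Then take it again, which is easiest by the blue tab end, and stand it upright, tab up, in the free slot of the white rack (the one with the green marks), lowering it fully down rather than dropping it. Leave the two red-tabbed carriers where they stand and do not knock over the jar or the dropper bottle.

Things in the scene. Friction and masses are not known exactly. Their poses are not given: they have to be found in the camera images.
- carrier: the slide carrier to be racked: flat aluminium bar 110 long x 34 wide x 16 thick (mm), glass window on both broad faces, its last 26 mm a blue plastic tab; about 120 g. Origin at the middle of the bar; +x along it to the tab end, y across its width, z through its thickness. Starts lying flat in the case
- carrier_foot (a point): middle of the carrier's plain (foot) end face, 55 mm from its origin along -x
- case: grey open-topped case, 152 x 122 mm outside, 50 high, walls 6 mm, floor 5 mm thick, fixed to the table. Origin at the centre of its underside, x along the 152 mm side. Two blue felt ribs 12 mm wide run across its floor (along y) at x = -36 and +36 mm, tops 14 mm above the table; the carrier lies across them, roughly along the case's x, its tab to +x
- rest: yellow sloping rest on a white base plate 130 x 80 x 8 mm, fixed; origin centre of underside. A spine 26 mm wide (fingers can straddle it), 85 long, rises to the rest's +x at 45 degrees; its upper face starts at x -45, z 22 mm. A ledge at its low end, 30 wide, stands 14 mm proud of the face. The carrier leans here, broad face on spine, foot on ledge, top 25 mm past the spine
- rest_seat (a point): where the middle of the carrier's foot end comes to lie when it leans on the rest: on the ledge, 8 mm off the sloping face. Axes are those of the rest
- rack: white plastic rack block, 72 (x) x 154 (y) x 45 mm high, fixed. Origin at the centre of its underside. Three slots in a row along y at -45, 0, +45 mm, each 39 mm along x by 21 mm along y (5 mm wider than the carrier in both directions), 30 mm deep with small lead-in chamfers; two hold red-tabbed carriers, one is free
- slot: the free slot: origin at the centre of the slot's floor (15 mm above the table, 30 mm below the rack's top). x along the slot's long side, y along its short side, z up. A green patch lies on its floor and two green marks lie on the rack's top beside it
- neighbour_a: a red-tabbed carrier of the same size standing in one of the rack's slots, loose; origin at the centre of its foot, top 110 mm above that. Leave it in place
- neighbour_b: the other red-tabbed carrier, likewise
- jar: amber jar, 56 mm across and 85 high, loose, beyond the work area; origin at the centre of its underside
- dropper: clear dropper bottle with a black cap, 36 mm across and 95 high, loose; origin at the centre of its underside
Mind the look-alikes: they are no part of the job. What is shaped like the rack but pink is not meant.

How it is judged:
By the outcome, as a careful person would: the job done as asked, in the order asked, and still so for the second after the job is handed in, with the robot touching nothing.
It also fails if it takes over 64 s, if anything falls off the work surface, if the arm or the gripper's body presses on something with over 40 N, if the wrist force passes 120 N, or if a joint passes its speed limit or range.

## Working session

There is one attempt and no reset: what is moved stays moved. The work goes in short steps, Python scripts to look and compute and a tool call to move; the robot and the scene stay as the last step left them, time stands still between calls to the robot, and variables do not carry over. Pictures are saved under pics/ and viewed, about 8 in all and at most 12, crops included, and the job is handed in when it is done.

Besides the shell and the picture viewer there is one more tool, called after ">>>" as name(argument=value, ...) on one line, values as JSON. servo_tool: Moves the arm, as the interface text tells. Its arguments: {"type":"object","properties":{"commands":{"type":"array"},"gripper":{"type":"number"}},"required":["commands"]}

```bash
ls; mkdir -p pics; python3 - <<'E'
from workcell import manip
import cv2, numpy as np
print(manip.observe(), manip.tcp_to_tips)
ims=[]
for n in ["scene","side","wrist"]:
    d=manip.get_image(n); cv2.imwrite(f"pics/{n}0.png",d["img"][:,:,::-1]); 
    print(n,{k:np.round(v,4).tolist() for k,v in d.items() if k!="img"})
E
```

```text
pics
{'clock': 0.0, 'joint_positions': array([ 1.44212012e+00,  3.59379662e-01,  1.10481175e-02, -3.57277260e-04,
       -1.22413432e+00, -2.88102694e-01]), 'dq': array([ 0.00037934,  0.00024017,  0.00040007, -0.00051034, -0.00045211,
        0.00096538]), 'joint_torque': array([ 1.20999443e-04, -5.82718849e+01,  2.93053758e+01,  6.99712381e+00,
        7.01902361e-03, -1.49023922e-04]), 'eef_pos': array([0.27308079, 0.61676746, 0.2426214 ]), 'orientation': array([ 1.71290919e+00, -2.63194522e+00,  1.65324391e-03]), 'ft_force': array([-0.82651465, -0.28479973,  0.46930933]), 'moment': array([-0.00671049, -0.00246249, -0.03594061]), 'width': 0.08749993901355883} 0.017
scene {'fx': 405.3421, 'fy': 405.3421, 'cx': 251.8196, 'cy': 201.2709, 'k1': 0.039, 'R': [[0.4884, 0.8725, 0.0132], [0.5418, -0.2913, -0.7884], [-0.6841, 0.3922, -0.615]], 't': [-0.1785, -0.3068, 1.5367]}
side {'fx': 385.527, 'fy': 385.527, 'cx': 256.6833, 'cy': 195.1695, 'k1': -0.1122, 'R': [[0.903, -0.4296, -0.0112], [-0.3273, -0.6706, -0.6657], [0.2785, 0.6048, -0.7461]], 't': [-0.5582, 0.1489, 0.973]}
wrist {'fx': 318.2985, 'fy': 318.2985, 'cx': 259.1343, 'cy': 190.6974, 'k1': -0.0082, 'R': [[-0.4053, -0.9142, 0.0024], [-0.8808, 0.3912, 0.2665], [-0.2446, 0.1059, -0.9638]], 't': [0.6744, -0.034, 0.3922]}
```

View pics/scene0.png

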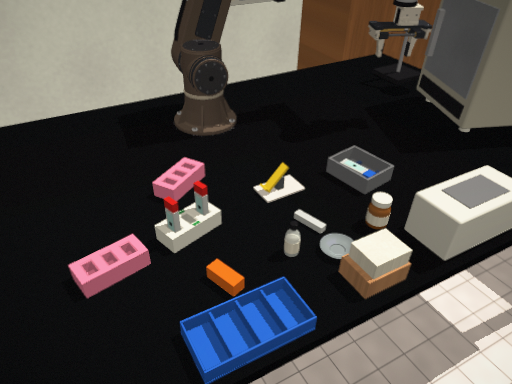

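View pics/side0.png

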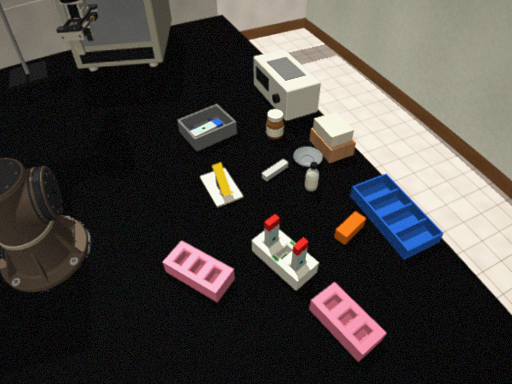

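The images show these candidates:
- **Carrier:** the blue-tabbed bar lies in the grey case, at scene (357,168) and side (208,127). The look-alike loose bar at scene (310,221) and the red-tabbed carriers are not it.
- **Rack:** the white one at scene (190,225) and side (285,255). The pink ones at scene (180,178) and (110,264) are not it.
- **Rest:** yellow, at scene (278,182).

One crop montage will let me check this choice and read off the corners.

```bash
cat > h.py <<'E'
import numpy as np, cv2
from scipy.optimize import least_squares
from scipy.spatial.transform import Rotation as Rot
def KD(d): return np.array([[d["fx"],0,d["cx"]],[0,d["fy"],d["cy"]],[0,0,1.]]), np.array([d["k1"],0,0,0.])
def proj(d,X):
    K,D=KD(d); return cv2.projectPoints(np.atleast_2d(X).astype(float),cv2.Rodrigues(np.array(d["R"]))[0],np.array(d["t"],float),K,D)[0][:,0]
def back(d,uv,z):
    K,D=KD(d); n=cv2.undistortPoints(np.array([uv],float).reshape(-1,1,2),K,D)[:,0]
    r=np.c_[n,np.ones(len(n))]@np.array(d["R"]); c=-np.array(d["R"]).T@np.array(d["t"])
    return c+r*((z-c[2])/r[:,2])[:,None]
def place(p,L):   # p=x,y,yaw ; local pts
    L=np.atleast_2d(L).astype(float); c,s=np.cos(p[2]),np.sin(p[2])
    return np.c_[p[0]+c*L[:,0]-s*L[:,1],p[1]+s*L[:,0]+c*L[:,1],L[:,2]]
def fit(obs,p0):  # obs: list of (d, local pts, pixels)
    f=lambda p: np.concatenate([(proj(d,place(p,L))-np.array(uv)).ravel() for d,L,uv in obs])
    r=least_squares(f,p0,loss="soft_l1",x_scale=[.01,.01,.1]); return r.x,r.fun
E
python3 - <<'E'
from workcell import manip
from h import *
import pickle
D={n:manip.get_image(n) for n in ["scene","side"]}
pickle.dump(D,open("d0.pkl","wb"))
tiles=[("scene",316,136),("scene",236,145),("scene",145,172),("side",164,84),("side",178,140),("side",240,205)]
t=[]
for n,x,y in tiles:
    c=cv2.resize(D[n]["img"][y:y+88,x:x+88,::-1],None,fx=3,fy=3,interpolation=cv2.INTER_CUBIC)
    for k in range(0,88,10):
        cv2.putText(c,str(x+k),(3*k,8),0,.25,(0,255,255)); cv2.putText(c,str(y+k),(0,3*k+3),0,.25,(0,255,255))
        cv2.line(c,(3*k,10),(3*k,14),(0,255,255));cv2.line(c,(18,3*k),(22,3*k),(0,255,255))
    t.append(cv2.copyMakeBorder(c,1,1,1,1,0,value=(0,0,255)))
cv2.imwrite("pics/m.png",np.vstack([np.hstack(t[:3]),np.hstack(t[3:])]))
E
```

```text
(no output)
```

View pics/m.png

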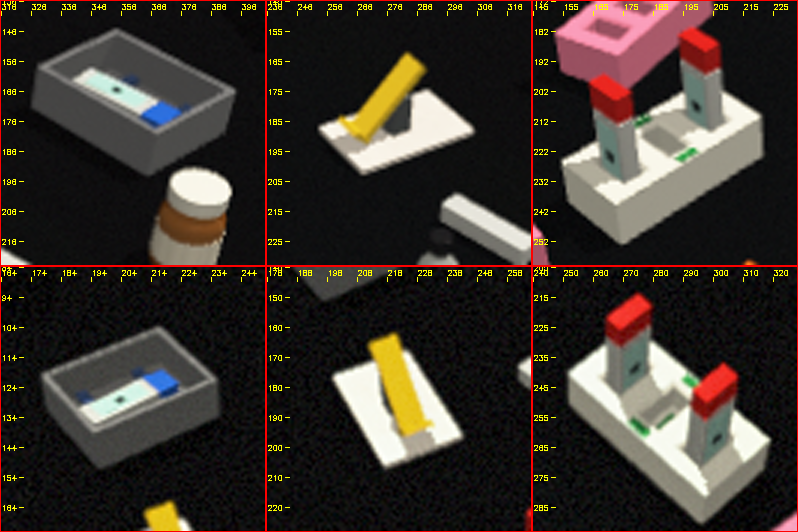

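The crop confirms the choice. The blue-tabbed carrier lies in the case with its tab to the lower right (scene 372,172). The white rack's middle slot is free, with the green marks at scene (187,212) and (203,223). Next I fit the poses from the corner pixels.

```bash
python3 - <<'E'
from h import *
import pickle
D=pickle.load(open("d0.pkl","rb")); S,T=D["scene"],D["side"]
m=lambda *a:np.array(a)/1000.
O={
"case":[(S,m([-76,-61,50],[-76,61,50],[76,61,50],[76,-61,50],[76,-61,0],[-76,-61,0],[76,61,0]),
 [(328.3,157.3),(354.3,145.7),(394,166),(367.5,179.5),(365.7,194),(326.7,169),(391.7,178.3)]),
 (T,m([-76,61,50],[76,61,50],[76,-61,50],[-76,-61,50],[-76,-61,0],[-76,61,0],[76,-61,0]),
 [(177.7,120),(217,104),(236.3,121.3),(195.7,139.3),(196.7,151),(179.3,130),(236.3,134)])],
"rest":[(S,m([-65,-40,8],[65,-40,8],[65,40,8],[-65,40,8]),[(267.7,202.3),(305,188),(291,175),(253.3,187.7)]),
 (T,m([-65,40,8],[65,40,8],[65,-40,8],[-65,-40,8]),[(217.7,206.7),(200,177),(225,168.3),(243.3,196.7)])],
"rack":[(S,m([36,-77,45],[-36,-77,45],[36,77,45],[36,-77,0],[36,77,0]),[(174.7,239.3),(154.7,224.3),(221.7,210.3),(174.7,252.7),(221.7,224)]),
 (T,m([-36,77,45],[-36,-77,45],[36,-77,45],[-36,-77,0],[36,-77,0]),[(251.7,240),(297.7,281),(319,262),(296.3,290.3),(318.3,269.3)])],
"carrier":[(S,m([-55,-17,30],[-55,17,30],[55,17,30]),[(340.7,162.7),(346.3,158.7),(377,172)]),
 (T,m([-55,17,30],[-55,-17,30],[55,17,30],[55,-17,30]),[(190.3,132),(195,136.7),(217.3,118.3),(223.7,122.7)])]}
for k,o in O.items():
    p0=back(*[o[0][0],np.mean(o[0][2],0),.03])[0]
    best=min((fit(o,[p0[0],p0[1],a]) for a in np.arange(-3,3.2,.75)),key=lambda r:np.sum(np.minimum(abs(r[1]),5)))
    print(k,best[0].round(4),np.degrees(best[0][2]).round(1),best[1].reshape(-1,2).round(1).tolist())
E
```

```text
case [0.5623 0.2651 0.1621] 9.3 [[-0.2, 0.5], [0.1, -0.3], [0.4, 0.0], [0.4, 0.9], [-1.1, 0.5], [-0.7, 2.4], [-1.1, 1.5], [-0.6, -0.9], [-0.2, -0.8], [-0.5, -0.5], [-1.0, -0.9], [-0.1, -0.5], [0.1, 1.0], [0.3, -1.2]]
rest [0.5095 0.0085 1.6006] 91.7 [[-0.6, -0.4], [-0.5, 0.2], [-2.2, -0.2], [-0.9, -0.4], [-0.0, -1.4], [0.4, -1.4], [-0.0, -1.5], [0.4, -1.5]]
rack [ 0.5547 -0.2885  0.3072] 17.6 [[-1.8, 1.1], [-0.3, 1.9], [-0.9, 0.2], [0.2, 1.3], [-0.3, -0.3], [-0.2, -0.7], [-0.1, -1.3], [-0.4, -1.1], [-0.1, -1.1], [-1.8, 1.5]]
carrier [0.5599 0.2586 0.2432] 13.9 [[-1.4, -0.3], [-0.4, -0.2], [-0.9, 1.0], [-0.2, -1.6], [0.7, -1.2], [0.2, -1.2], [-0.3, -0.9]]
```

```bash
cat >> h.py <<'E'
def plan(st,xy,z,yaw,gp=0):
    """yaw: wanted heading (rad) of tool x; xy,z TCP target. prints shares"""
    R=Rot.from_rotvec(st["orientation"]).as_matrix(); p=st["eef_pos"]
    v=R.T@(np.array([*xy,z])-p)
    h=np.arctan2(R[1,0],R[0,0]); 
    dy=(yaw-h+np.pi)%(2*np.pi)-np.pi
    print("tcp",p.round(4),"head",np.degrees(h).round(1),"tilt",R[:,2].round(4),"q6",st["joint_positions"].round(3),"w",round(st["width"],4),"t",round(st["clock"],2),"F",st["ft_force"].round(1))
    print("shift mm",(v*1000).round(1),"share",(v/.3).round(4),"yaw share (tool z down: -dyaw)",round(-dy/.5,3),"deg",np.degrees(dy).round(1))
E
python3 - <<'E'
from h import *; from workcell import manip
plan(manip.observe(),(.562,.26),.25,np.radians(-76.1))
plan(manip.observe(),(.562,.26),.25,np.radians(103.9))
E
```

```text
tcp [0.2732 0.617  0.2431] head -113.9 tilt [-2.e-04 -7.e-04 -1.e+00] q6 [ 1.442  0.359  0.012 -0.    -1.224 -0.288] w 0.0877 t 0.25 F [ 0.9  0.2 -0.7]
shift mm [ 209.5 -408.6   -6.7] share [ 0.6984 -1.3621 -0.0223] yaw share (tool z down: -dyaw) -1.319 deg 37.8
tcp [0.2732 0.617  0.2431] head -113.9 tilt [-2.e-04 -7.e-04 -1.e+00] q6 [ 1.442  0.359  0.012 -0.    -1.224 -0.288] w 0.0877 t 0.25 F [ 0.9  0.2 -0.7]
shift mm [ 209.5 -408.6   -6.7] share [ 0.6984 -1.3621 -0.0223] yaw share (tool z down: -dyaw) 4.964 deg -142.2
```

>>> servo_tool(commands=[[0.698, -1, -0.02, 1], [0.698, -1, -0.02, 1], [0.698, -1, -0.02, 1], [0.698, -1, -0.02, 1], [0.698, -1, -0.02, 1], [0.698, -1, -0.02, 1], [0.698, -1, -0.02, 1], [0.698, -1, -0.02, 1], [0.698, -1, -0.02, 1]], gripper=-0.05)

```text
clock: 1.15
eef_pos: [0.4638, 0.3023, 0.2498]
orientation: [-1.004, 2.977, 0.0]
ft_force: [0.1, -0.2, -0.1]
width: 0.046
```

>>> servo_tool(commands=[[0, 0, 0, 1], [0, 0, 0, 1], [0, 0, 0, 1], [0, 0, 0, 1]])

```text
clock: 1.55
eef_pos: [0.4623, 0.3054, 0.2494]
orientation: [0.234, -3.133, -0.0]
ft_force: [0.1, -0.4, -0.3]
width: 0.0462
```

>>> servo_tool(commands=[[0, 0, 0, 1], [0, 0, 0, 1], [0, 0, 0, 1], [0, 0, 0, 1]])

```text
clock: 1.95
eef_pos: [0.4622, 0.3055, 0.2494]
orientation: [-0.548, -3.093, 0.0]
ft_force: [0.0, -0.1, -0.3]
width: 0.0461
```

>>> servo_tool(commands=[[0, 0, 0, 1], [0, 0, 0, 1], [0, 0, 0, 1], [0, 0, 0, 1]])

```text
clock: 2.35
eef_pos: [0.4622, 0.3055, 0.2494]
orientation: [-1.296, -2.862, 0.0]
ft_force: [-0.2, 0.1, 0.2]
width: 0.0463
```

```bash
python3 - <<'E'
from h import *; from workcell import manip
plan(manip.observe(),(.562,.26),.25,np.radians(103.9))
E
```

```text
tcp [0.4622 0.3055 0.2494] head 131.3 tilt [-2.e-04  0.e+00 -1.e+00] q6 [ 0.937  0.156 -0.248 -0.    -1.166 -1.788] w 0.0463 t 2.35 F [-0.2  0.1  0.2]
shift mm [-100.    45.    -0.6] share [-0.3334  0.1499 -0.0022] yaw share (tool z down: -dyaw) 0.956 deg -27.4
```

>>> servo_tool(commands=[[-0.333, 0.15, 0, 0.956], [-0.333, 0.15, 0, 0.956], [-0.333, 0.15, 0, 0.956], [-0.333, 0.15, 0, 0.956], [-0.333, 0.15, 0, 0.956], [-0.333, 0.15, 0, 0.956]])

```text
clock: 2.95
eef_pos: [0.5619, 0.2603, 0.2496]
orientation: [-1.926, -2.482, -0.0]
ft_force: [-0.2, 1.0, 0.2]
width: 0.046
```

```bash
python3 - <<'E'
from h import *; from workcell import manip; import pickle
d=manip.get_image("wrist"); pickle.dump(d,open("w1.pkl","wb"))
plan(manip.observe(),(.5715,.2615),.043,np.radians(103.9))
c=d["img"][:,:,::-1].copy()
m=lambda *a:np.array(a)/1000.
for p,L in [((.5599,.2586,.2432),m([-55,-17,30],[-55,17,30],[55,17,30],[55,-17,30])),((.5623,.2651,.1621),m([-76,-61,50],[-76,61,50],[76,61,50],[76,-61,50]))]:
    uv=proj(d,place(p,L)); print(uv.round(1).tolist())
    for u in uv: cv2.circle(c,tuple(np.int32(u.round())),3,(0,255,255),1)
cv2.imwrite("pics/w1.png",cv2.resize(c,(768,576),interpolation=cv2.INTER_CUBIC))
E
```

```text
tcp [0.5619 0.2602 0.2498] head 104.4 tilt [ 2.e-04  3.e-04 -1.e+00] q6 [ 0.749  0.264 -0.109 -0.    -1.198 -2.069] w 0.046 t 3.0 F [-1.  0. -0.]
shift mm [ -1.2   9.5 206.8] share [-0.004   0.0318  0.6895] yaw share (tool z down: -dyaw) 0.016 deg -0.5
[[243.3, 115.7], [273.9, 116.0], [272.1, 209.9], [243.8, 209.7]]
[[211.2, 94.6], [328.5, 105.4], [309.5, 239.8], [204.9, 231.2]]
```

View pics/w1.png

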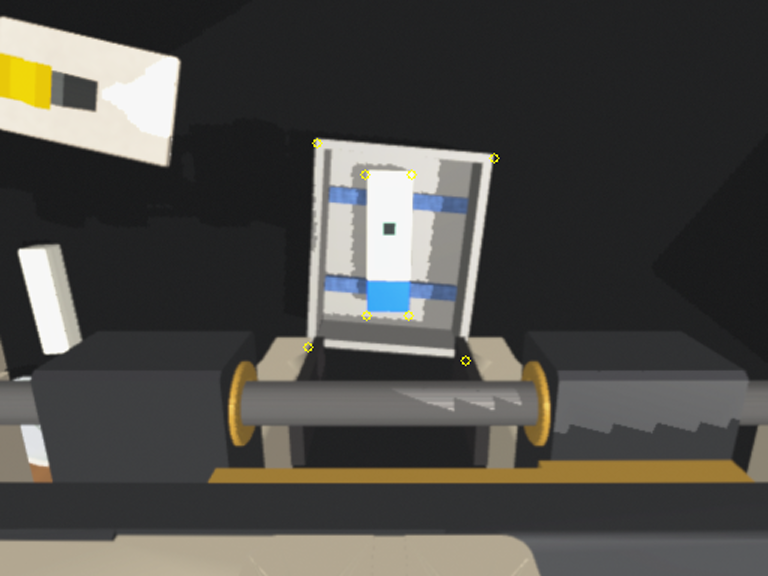

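The wrist view shows the carrier at picture pixels (367..411, 170..311) with the blue tab at the bottom. The rim corners are at (317,140), (494,155), (308,347) and (454,357). I refit both poses from these.

```bash
python3 - <<'E'
from h import *; from workcell import manip; import pickle
d=pickle.load(open("w1.pkl","rb"))
m=lambda *a:np.array(a)/1000.
px=lambda a:(np.array(a,float)+.5)/1.5-.5
pc,f=fit([(d,m([-55,-17,30],[-55,17,30],[55,17,30],[55,-17,30]),px([(367,170),(411,170),(409,311),(368,311)]))],[.56,.26,.24]); print(pc.round(4),f.round(1))
pk,f=fit([(d,m([-76,-61,50],[-76,61,50],[76,61,50],[76,-61,50]),px([(317,140),(494,155),(454,357),(308,347)]))],[.56,.26,.16]); print(pk.round(4),f.round(1))
g=place(pc,[.012,0,0])[0]; print(g)
plan(manip.observe(),g[:2],.1,pc[2]+np.pi/2)
plan(manip.observe(),g[:2],.030,pc[2]+np.pi/2)
E
```

```text
[0.5567 0.2587 0.2473] [-0.7 -0.2  0.7 -0.1  0.5  0.3 -0.5  0.2]
[0.5607 0.2647 0.1639] [-0.1 -0.2 -0.7  0.5  7.2  0.6 -0.2 -1.2]
[0.56833426 0.26159798 0.        ]
tcp [0.5619 0.2602 0.2498] head 104.4 tilt [ 2.e-04  3.e-04 -1.e+00] q6 [ 0.749  0.264 -0.109 -0.    -1.198 -2.069] w 0.046 t 3.0 F [-1.  0. -0.]
shift mm [ -0.3   6.5 149.8] share [-0.001   0.0217  0.4994] yaw share (tool z down: -dyaw) 0.007 deg -0.2
tcp [0.5619 0.2602 0.2498] head 104.4 tilt [ 2.e-04  3.e-04 -1.e+00] q6 [ 0.749  0.264 -0.109 -0.    -1.198 -2.069] w 0.046 t 3.0 F [-1.  0. -0.]
shift mm [ -0.3   6.5 219.8] share [-0.0011  0.0217  0.7328] yaw share (tool z down: -dyaw) 0.007 deg -0.2
```

>>> servo_tool(commands=[[-0.001, 0.022, 0.3, 0.007], [-0.001, 0.022, 0.45, 0.007], [-0.001, 0.022, 0.55, 0.007], [-0.001, 0.022, 0.62, 0.007], [-0.001, 0.022, 0.66, 0.007], [-0.001, 0.022, 0.69, 0.007], [-0.001, 0.022, 0.71, 0.007], [-0.001, 0.022, 0.73, 0.007], [-0.001, 0.022, 0.742, 0.007], [-0.001, 0.022, 0.742, 0.007]])

```text
clock: 4.0
eef_pos: [0.5694, 0.2608, 0.0274]
orientation: [1.935, 2.475, 0.001]
ft_force: [-0.0, 0.5, -1.2]
width: 0.0456
```

>>> servo_tool(commands=[[0, 0, 0, 0], [0, 0, 0, 0], [0, 0, 0, 0], [0, 0, 0, 0], [0, 0, 0, 0]], gripper=1)

```text
clock: 4.5
eef_pos: [0.5695, 0.2609, 0.0275]
orientation: [1.935, 2.475, 0.001]
ft_force: [-2.0, 0.7, 4.8]
width: 0.034
```

>>> servo_tool(commands=[[0, 0, -0.1, 0], [0, 0, -0.2, 0], [0, 0, -0.35, 0], [0, 0, -0.5, 0], [0, 0, -0.5, 0]])

```text
clock: 5.0
eef_pos: [0.5721, 0.2623, 0.1838]
orientation: [1.932, 2.473, 0.016]
ft_force: [0.8, 1.1, -1.2]
width: 0.0338
```

```bash
python3 - <<'E'
from h import *; from workcell import manip; import pickle
d=manip.get_image("wrist"); c=d["img"][:,:,::-1]
cv2.imwrite("pics/w2.png",c)
st=manip.observe()
plan(st,(.51,0.0),.2,np.radians(-178.3))
E
```

```text
tcp [0.5705 0.2617 0.1804] head 104.0 tilt [ 0.0049  0.004  -1.    ] q6 [ 0.741  0.324 -0.19   0.    -1.051 -2.068] w 0.0336 t 5.05 F [-0.8 -0.3 -2.6]
shift mm [-239.3 -121.7  -20.9] share [-0.7976 -0.4058 -0.0698] yaw share (tool z down: -dyaw) -2.714 deg 77.7
```

View pics/w2.png

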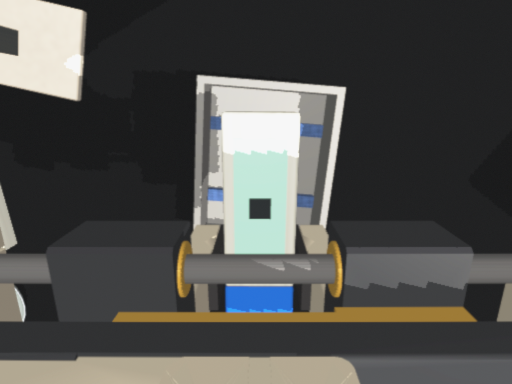

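>>> servo_tool(commands=[[-0.2, -0.1, -0.1, -1], [-0.3, -0.3, -0.13, -1], [-0.4, -0.45, -0.13, -1], [-0.4, -0.45, -0.13, -1], [-0.4, -0.45, -0.13, -1]])

```text
clock: 5.55
eef_pos: [0.4631, 0.1082, 0.2153]
orientation: [-1.263, -2.875, 0.002]
ft_force: [0.8, 0.9, -1.3]
width: 0.0339
```

>>> servo_tool(commands=[[0, 0, 0, -1], [0, 0, 0, -1], [0, 0, 0, -1], [0, 0, 0, -1]])

```text
clock: 5.95
eef_pos: [0.4665, 0.1114, 0.2146]
orientation: [-0.504, -3.099, 0.002]
ft_force: [-0.5, -0.4, -1.7]
width: 0.0341
```

```bash
python3 - <<'E'
from h import *; from workcell import manip; import pickle
st=manip.observe()
plan(st,(.585,.11),.23,np.radians(-178.3))
E
```

```text
tcp [0.4665 0.1114 0.2146] head 161.5 tilt [-2.1e-03 -9.0e-04 -1.0e+00] q6 [ 6.45e-01  5.70e-02 -4.46e-01 -1.00e-03 -1.07e+00 -9.68e-01] w 0.0341 t 5.95 F [-0.5 -0.4 -1.7]
shift mm [-112.8   36.2  -15.6] share [-0.3761  0.1207 -0.0522] yaw share (tool z down: -dyaw) -0.704 deg 20.2
```

>>> servo_tool(commands=[[0.08, 0.0, -0.05, -0.704], [0.08, 0.0, -0.05, -0.704], [0.08, 0.0, -0.05, -0.704], [0.08, 0.0, -0.05, -0.704], [0.08, 0.0, -0.05, -0.704]])

```text
clock: 6.45
eef_pos: [0.444, 0.1192, 0.2301]
orientation: [0.035, -3.14, 0.001]
ft_force: [0.3, -0.5, -1.0]
width: 0.0337
```

```bash
python3 - <<'E'
from h import *; from workcell import manip; import pickle
d=manip.get_image("wrist"); pickle.dump(d,open("w3.pkl","wb"))
st=manip.observe()
plan(st,(.51,.0),.23,np.radians(-178.3))
c=d["img"][:,:,::-1].copy()
m=lambda *a:np.array(a)/1000.
uv=proj(d,place((.5095,.0085,1.6006),m([-65,-40,8],[65,-40,8],[65,40,8],[-65,40,8],[-45,-13,22],[-45,13,22],[15,-13,82],[15,13,82]))); print(uv.round(1).tolist())
for u in uv: cv2.circle(c,tuple(np.int32(u.round())),2,(255,0,255),1)
cv2.imwrite("pics/w3.png",cv2.resize(c,(768,576),interpolation=cv2.INTER_CUBIC))
E
```

```text
tcp [0.4441 0.1192 0.2302] head -178.7 tilt [-1.2e-03 -7.0e-04 -1.0e+00] q6 [ 0.692  0.008 -0.46  -0.    -1.104 -0.67 ] w 0.0339 t 6.5 F [-0.2 -0.2 -1.4]
shift mm [ -63.2 -120.7    0.2] share [-0.2107 -0.4022  0.0007] yaw share (tool z down: -dyaw) -0.014 deg 0.4
[[157.7, -3.6], [168.1, 125.9], [239.2, 125.3], [236.1, -4.4], [182.3, 14.1], [208.5, 13.8], [171.1, 72.4], [201.3, 72.1]]
```

View pics/w3.png

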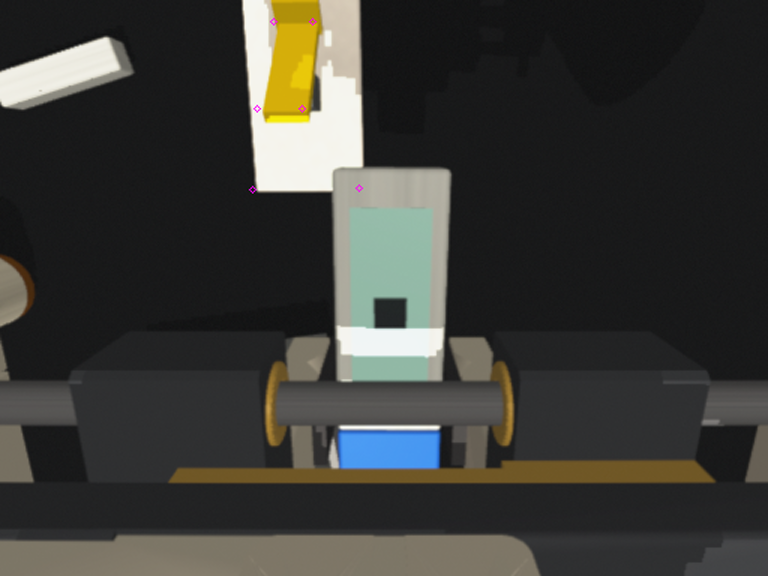

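The held carrier is square in the jaws, foot edge at picture row 168. The rest is at upper left, with spine top corners at (264,115) and (309,115) and the plate corner at (257,191). It lies about 4 mm to the right of the prediction, so I refit with the wrist data.

```bash
python3 - <<'E'
from h import *; from workcell import manip; import pickle
d=pickle.load(open("w3.pkl","rb"))
m=lambda *a:np.array(a)/1000.
px=lambda a:(np.array(a,float)+.5)/1.5-.5
P=m([65,-40,8],[15,-13,82],[15,13,82]); U=px([(257,191),(264,115),(309,115)])
def edge(p,y,row,col):
    uv=proj(d,place(p,m([-60,y,8],[65,y,8]))); r,c=px([row,col])
    return np.interp(r,uv[:,1],uv[:,0])-c if uv[0,1]<uv[1,1] else 0
def f(p): return np.r_[(proj(d,place(p,P))-U).ravel(),edge(p,40,5,360),edge(p,40,160,363),edge(p,-40,5,243),edge(p,-40,150,254)]
r=least_squares(f,[.51,.01,1.6]); print(r.x.round(4),r.fun.round(1))
st=manip.observe()
foot=back(d,px([(333,170),(450,170)]),st["eef_pos"][2]-.0055+.008); print("foot corners",foot.round(4), np.linalg.norm(foot[0]-foot[1]), "TCP-foot dist",st["eef_pos"][1]-foot[:,1].mean(),"lateral",foot[:,0].mean()-st["eef_pos"][0])
p=r.x
for n,q in [("above",(.0002,.110)),("theta45",(.0002,.084)),("seat",(-.0033,.0806))]:
    w=place(p,[q[0],0,0])[0]; print(n); plan(st,w[:2],q[1],p[2]-np.pi-np.pi/2+2*np.pi)
E
```

```text
[0.5058 0.0115 1.5953] [ 0.1  1.3 -0.3 -0.4 -0.2 -0.5  0.3 -0.1  0.4 -0. ]
foot corners [[0.4619 0.0523 0.2327]
 [0.4285 0.0516 0.2327]] 0.03340549450068676 TCP-foot dist 0.0672591528642423 lateral 0.0010917491422870462
above
tcp [0.4441 0.1192 0.2302] head -178.7 tilt [-1.2e-03 -7.0e-04 -1.0e+00] q6 [ 0.692  0.008 -0.46  -0.    -1.104 -0.67 ] w 0.0339 t 6.5 F [-0.2 -0.2 -1.4]
shift mm [ -59.4 -108.8  120.2] share [-0.198  -0.3627  0.4007] yaw share (tool z down: -dyaw) -0.004 deg 0.1
theta45
tcp [0.4441 0.1192 0.2302] head -178.7 tilt [-1.2e-03 -7.0e-04 -1.0e+00] q6 [ 0.692  0.008 -0.46  -0.    -1.104 -0.67 ] w 0.0339 t 6.5 F [-0.2 -0.2 -1.4]
shift mm [ -59.4 -108.8  146.2] share [-0.1981 -0.3626  0.4873] yaw share (tool z down: -dyaw) -0.004 deg 0.1
seat
tcp [0.4441 0.1192 0.2302] head -178.7 tilt [-1.2e-03 -7.0e-04 -1.0e+00] q6 [ 0.692  0.008 -0.46  -0.    -1.104 -0.67 ] w 0.0339 t 6.5 F [-0.2 -0.2 -1.4]
shift mm [ -59.5 -112.3  149.6] share [-0.1982 -0.3743  0.4987] yaw share (tool z down: -dyaw) -0.004 deg 0.1
```

>>> servo_tool(commands=[[-0.196, -0.363, 0.1, 0], [-0.196, -0.363, 0.2, 0], [-0.196, -0.363, 0.3, 0], [-0.196, -0.363, 0.35, 0], [-0.196, -0.363, 0.384, 0], [-0.196, -0.363, 0.384, 0], [-0.196, -0.363, 0.384, 0]])

```text
clock: 7.2
eef_pos: [0.5065, 0.0126, 0.1168]
orientation: [-0.039, 3.14, 0.0]
ft_force: [-0.4, -0.7, -1.2]
width: 0.0337
```

```bash
python3 - <<'E'
from h import *; from workcell import manip; import pickle
st=manip.observe(); plan(st,(.505,.0117),.084,np.radians(-178.6))
D={n:manip.get_image(n) for n in ["scene","side","wrist"]}
a=cv2.resize(D["side"]["img"][130:220,165:285,::-1],(400,300),interpolation=cv2.INTER_CUBIC)
b=cv2.resize(D["scene"]["img"][125:215,215:335,::-1],(400,300),interpolation=cv2.INTER_CUBIC)
w=cv2.resize(D["wrist"]["img"][:288,64:448,::-1],(400,300))
cv2.imwrite("pics/r1.png",np.vstack([np.hstack([a,b]),np.hstack([w,w*0])]))
E
```

```text
tcp [0.5065 0.0126 0.1168] head -178.6 tilt [ 1.2e-03  1.0e-04 -1.0e+00] q6 [ 0.413  0.207 -0.525  0.    -0.838 -0.389] w 0.0337 t 7.2 F [-0.4 -0.7 -1.2]
shift mm [ 1.5 -0.9 32.8] share [ 0.005  -0.0029  0.1092] yaw share (tool z down: -dyaw) 0.001 deg -0.0
```

View pics/r1.png

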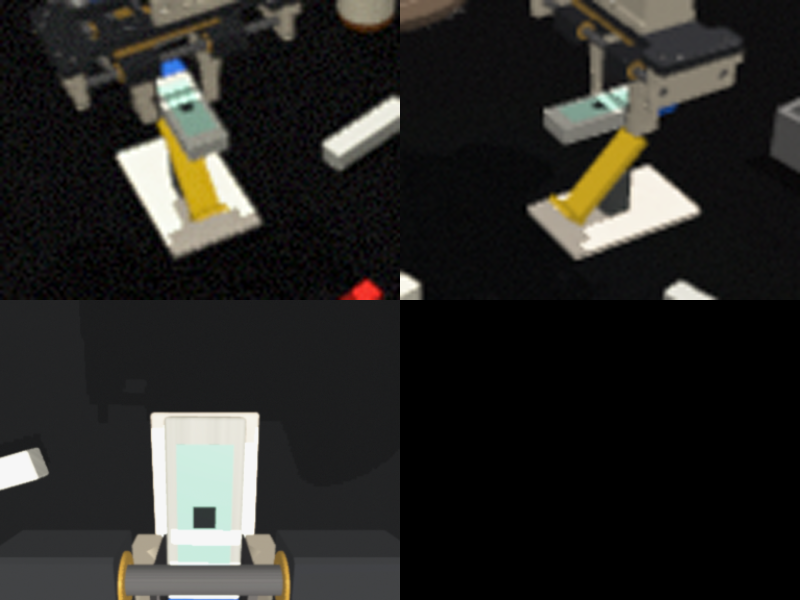

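The wrist view (bottom tile) shows the plate edges at 152 and 259 and the carrier at 165 to 242, so they are centred within 1 mm. The carrier is above the spine with its foot on the ledge side. I lower it onto the spine tip.

>>> servo_tool(commands=[[0.003, -0.002, 0.02, 0], [0.003, -0.002, 0.04, 0], [0.003, -0.002, 0.05, 0], [0.003, -0.002, 0.06, 0], [0.003, -0.002, 0.068, 0], [0.003, -0.002, 0.076, 0]])

```text
clock: 7.95
eef_pos: [0.5051, 0.011, 0.0939]
orientation: [-0.04, 3.141, -0.001]
ft_force: [-7.6, -2.7, 20.7]
width: 0.0333
```

>>> servo_tool(commands=[[0, 0, 0.007, 0], [0, 0, 0.014, 0], [0, 0, 0.021, 0], [0, 0, 0.028, 0], [0, 0, 0.033, 0], [0, 0, 0.033, 0]])

```text
clock: 8.55
eef_pos: [0.5051, 0.0103, 0.0847]
orientation: [-0.04, 3.141, -0.002]
ft_force: [-5.8, -4.7, 17.7]
width: 0.0335
```

```bash
python3 - <<'E'
from h import *; from workcell import manip; import pickle
st=manip.observe(); plan(st,(.505,.0117),.084,np.radians(-178.6))
D={n:manip.get_image(n) for n in ["scene","side","wrist"]}
a=cv2.resize(D["side"]["img"][130:220,165:285,::-1],(400,300),interpolation=cv2.INTER_CUBIC)
b=cv2.resize(D["scene"]["img"][125:215,215:335,::-1],(400,300),interpolation=cv2.INTER_CUBIC)
w=cv2.resize(D["wrist"]["img"][:288,64:448,::-1],(400,300))
cv2.imwrite("pics/r2.png",np.vstack([np.hstack([a,b]),np.hstack([w,w*0])]))
E
```

```text
tcp [0.5051 0.0103 0.0847] head -178.6 tilt [ 5.0e-04 -1.5e-03 -1.0e+00] q6 [ 0.411  0.249 -0.564  0.002 -0.759 -0.387] w 0.0335 t 8.55 F [-5.8 -4.7 17.7]
shift mm [0.1 1.4 0.7] share [0.0002 0.0048 0.0022] yaw share (tool z down: -dyaw) 0.002 deg -0.0
```

View pics/r2.png

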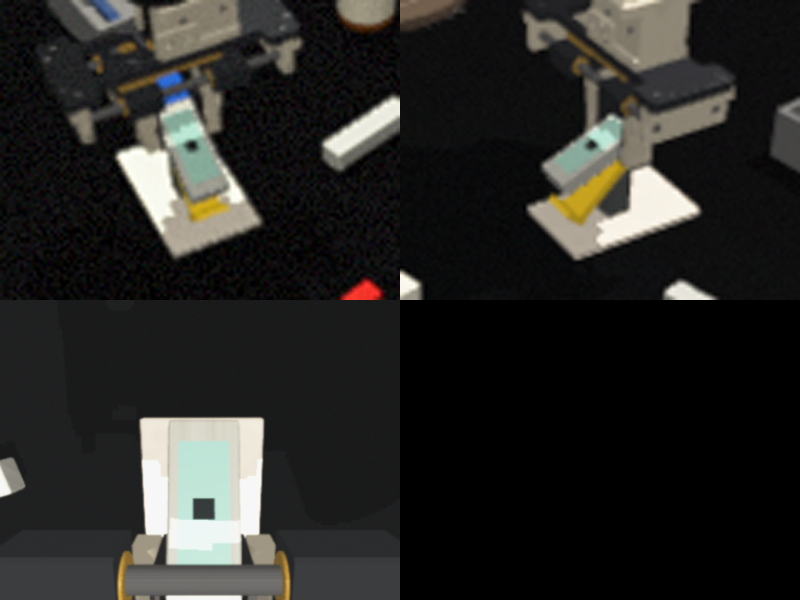

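>>> servo_tool(commands=[[0.003, 0, 0.004, 0], [0.005, 0, 0.008, 0], [0.005, 0, 0.012, 0], [0.005, 0, 0.014, 0], [0.005, 0, 0.014, 0]])

```text
clock: 9.2
eef_pos: [0.505, 0.0106, 0.0812]
orientation: [-0.04, 3.138, -0.001]
ft_force: [-3.3, -5.4, 20.5]
width: 0.0334
```

```bash
cat > look.py <<'E'
import sys
from h import *; from workcell import manip
st=manip.observe(); plan(st,(.505,.0117),.0806,np.radians(-178.6))
D={n:manip.get_image(n) for n in ["scene","side","wrist"]}
for n in D: cv2.imwrite(f"pics/{sys.argv[1]}_{n}.png",D[n]["img"][:,:,::-1])
E
cat > ang.py <<'E'
# edges of foot end in scene/side crop -> numbers: mask of glass (teal) major axis vs predicted 45deg axis
import sys
from h import *; from workcell import manip
X=lambda p,q:place(p,[q[0],0,q[1]])[0]
for n in ["scene","side"]:
    d=manip.get_image(n); hsv=cv2.cvtColor(d["img"],cv2.COLOR_RGB2HSV)
    m=cv2.inRange(hsv,(70,40,80),(100,160,255)); 
    r=np.zeros_like(m); 
    b=(215,125) if n=="scene" else (165,130)
    r[b[1]:b[1]+90,b[0]:b[0]+120]=m[b[1]:b[1]+90,b[0]:b[0]+120]
    ys,xs=np.nonzero(r); c=np.cov(np.c_[xs,ys].T); w,v=np.linalg.eigh(c); a=np.degrees(np.arctan2(v[1,1],v[0,1]))%180
    out=[]
    p=(.5055,.0115,1.5953)
    for th in range(0,95,5):
        t=np.radians(th); q0=np.array([-.0507+.05*(1-1),.0277]); e=np.array([np.cos(t),np.sin(t)])
        uv=proj(d,[X(p,q0+e*.02),X(p,q0+e*.08)]); dv=uv[1]-uv[0]; out.append((np.degrees(np.arctan2(dv[1],dv[0]))%180,th))
    o=sorted(out,key=lambda k:abs((k[0]-a+90)%180-90))
    print(n,"n",len(xs),"axis",a.round(1),"cent",(xs.mean().round(1),ys.mean().round(1)),"closest th",o[:2])
E
python3 look.py r3; python3 ang.py
```

```text
tcp [0.505  0.0106 0.0812] head -178.5 tilt [ 3.1e-03 -8.0e-04 -1.0e+00] q6 [ 0.412  0.252 -0.57   0.003 -0.746 -0.389] w 0.0334 t 9.2 F [-3.3 -5.4 20.5]
shift mm [-0.   1.1  0.6] share [-0.0002  0.0035  0.0019] yaw share (tool z down: -dyaw) 0.002 deg -0.1
scene n 114 axis 138.4 cent (np.float64(271.7), np.float64(169.9)) closest th [(np.float64(138.8230786995961), 30), (np.float64(135.42540120958722), 35)]
side n 167 axis 66.8 cent (np.float64(221.8), np.float64(174.7)) closest th [(np.float64(67.0195927829396), 30), (np.float64(65.82982678990328), 25)]
```

>>> servo_tool(commands=[[0, 0, 0.005, 0], [0, 0, 0.01, 0], [0, 0, 0.015, 0], [0, 0, 0.015, 0]])

```text
clock: 9.85
eef_pos: [0.5051, 0.0109, 0.0768]
orientation: [-0.04, 3.138, -0.001]
ft_force: [-4.0, -3.9, 21.7]
width: 0.0339
```

```bash
python3 ang.py
```

```text
scene n 117 axis 131.5 cent (np.float64(272.3), np.float64(171.5)) closest th [(np.float64(132.04076897672323), 40), (np.float64(128.64117878475508), 45)]
side n 169 axis 68.9 cent (np.float64(221.9), np.float64(176.1)) closest th [(np.float64(69.30497070306444), 40), (np.float64(68.17206584570896), 35)]
```

>>> servo_tool(commands=[[0, 0, 0.005, 0], [0, 0, 0.009, 0], [0, 0, 0.009, 0]])

```text
clock: 10.25
eef_pos: [0.5054, 0.0109, 0.0744]
orientation: [-0.041, 3.137, -0.001]
ft_force: [-3.8, -4.5, 23.3]
width: 0.0338
```

```bash
python3 ang.py; python3 - <<'E'
from h import *; from workcell import manip
D={n:manip.get_image(n) for n in ["scene","side","wrist"]}
a=cv2.resize(D["side"]["img"][140:215,185:260,::-1],(400,300),interpolation=cv2.INTER_CUBIC)
a=cv2.resize(D["side"]["img"][140:215,175:275,::-1],(400,300),interpolation=cv2.INTER_CUBIC)
b=cv2.resize(D["scene"]["img"][135:210,225:325,::-1],(400,300),interpolation=cv2.INTER_CUBIC)
cv2.imwrite("pics/r4.png",np.hstack([a,b]))
E
```

```text
scene n 119 axis 128.9 cent (np.float64(272.5), np.float64(172.3)) closest th [(np.float64(128.64117878475508), 45), (np.float64(132.04076897672323), 40)]
side n 168 axis 69.3 cent (np.float64(222.1), np.float64(176.7)) closest th [(np.float64(69.30497070306444), 40), (np.float64(70.43491893591234), 45)]
```

View pics/r4.png

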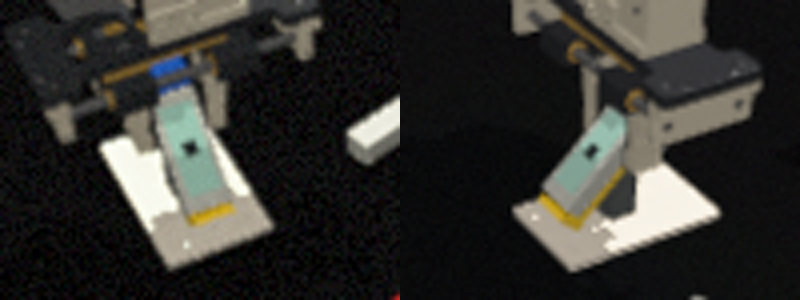

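>>> servo_tool(commands=[[0, -0.003, 0.005, 0], [0, -0.006, 0.008, 0], [0, -0.009, 0.011, 0], [0, -0.009, 0.011, 0]])

```text
clock: 10.9
eef_pos: [0.5063, 0.0092, 0.0724]
orientation: [-0.041, 3.135, 0.001]
ft_force: [-9.1, 1.6, 36.1]
width: 0.0339
```

```bash
python3 ang.py
```

```text
scene n 121 axis 128.9 cent (np.float64(272.2), np.float64(173.1)) closest th [(np.float64(128.64117878475508), 45), (np.float64(132.04076897672323), 40)]
side n 169 axis 69.9 cent (np.float64(222.6), np.float64(177.4)) closest th [(np.float64(70.43491893591234), 45), (np.float64(69.30497070306444), 40)]
```

>>> servo_tool(commands=[[0.0, 0, -0.003, 0], [0.0, 0, -0.003, 0]])

```text
clock: 11.2
eef_pos: [0.5063, 0.0092, 0.0724]
orientation: [-0.041, 3.135, 0.001]
ft_force: [-3.5, -0.0, 26.0]
width: 0.0336
```

>>> servo_tool(commands=[[0, 0, 0, 0], [0, 0, 0, 0], [0, 0, 0, 0], [0, 0, 0, 0]], gripper=-0.25)

```text
clock: 11.6
eef_pos: [0.5033, 0.0085, 0.0689]
orientation: [0.038, -3.141, 0.0]
ft_force: [-0.4, 0.4, -0.2]
width: 0.0539
```

>>> servo_tool(commands=[[0, 0, -0.05, 0], [0, 0, -0.15, 0], [0, 0, -0.3, 0], [0, 0, -0.4, 0], [0, 0.15, -0.45, 0], [0, 0.25, -0.45, 0], [0, 0.25, -0.45, 0], [0, 0.25, -0.45, 0]])

```text
clock: 12.4
eef_pos: [0.5013, 0.084, 0.2039]
orientation: [0.041, -3.141, 0.0]
ft_force: [0.5, 0.0, 0.1]
width: 0.0547
```

```bash
python3 ang.py; python3 - <<'E'
from h import *; from workcell import manip; import pickle
D={n:manip.get_image(n) for n in ["scene","side","wrist"]}; pickle.dump(D,open("d5.pkl","wb"))
a=cv2.resize(D["side"]["img"][140:215,175:275,::-1],(400,300),interpolation=cv2.INTER_CUBIC)
b=cv2.resize(D["scene"]["img"][135:210,225:325,::-1],(400,300),interpolation=cv2.INTER_CUBIC)
w=cv2.resize(D["wrist"]["img"][:225,106:406,::-1],(400,300),interpolation=cv2.INTER_CUBIC)
cv2.imwrite("pics/r5.png",np.vstack([np.hstack([a,b]),np.hstack([w,w*0])]))
plan(manip.observe(),(.505,.0117),.12,np.radians(-178.6))
p=(.5055,.0115,1.5953); q=np.array([-.0507,.0277]); e=np.array([1,1])/2**.5
for n in D: 
    for s in (0,.055,.097,.110): print(n,s,proj(D[n],place(p,[q[0]+e[0]*s,0,q[1]+e[1]*s])).round(1))
E
```

```text
scene n 117 axis 129.3 cent (np.float64(272.0), np.float64(173.3)) closest th [(np.float64(128.64117878475508), 45), (np.float64(132.04076897672323), 40)]
side n 167 axis 69.7 cent (np.float64(222.6), np.float64(177.4)) closest th [(np.float64(69.30497070306444), 40), (np.float64(70.43491893591234), 45)]
tcp [0.5016 0.0828 0.2039] head -178.7 tilt [-6.e-04 -5.e-04 -1.e+00] q6 [ 0.551  0.116 -0.407  0.    -1.049 -0.527] w 0.055 t 12.65 F [1.1 0.6 0.8]
shift mm [ -1.8 -71.1  84. ] share [-0.0061 -0.237   0.2799] yaw share (tool z down: -dyaw) -0.002 deg 0.1
scene 0 [[264.1 186.3]]
scene 0.055 [[276.2 171.2]]
scene 0.097 [[285.6 159.5]]
scene 0.11 [[288.5 155.9]]
side 0 [[226.4 191.9]]
side 0.055 [[219.8 173.2]]
side 0.097 [[214.6 158.8]]
side 0.11 [[213.1 154.3]]
wrist 0 [[256.8  46.5]]
wrist 0.055 [[256.6  88.6]]
wrist 0.097 [[256.5 127.2]]
wrist 0.11 [[256.5 140.5]]
```

View pics/r5.png

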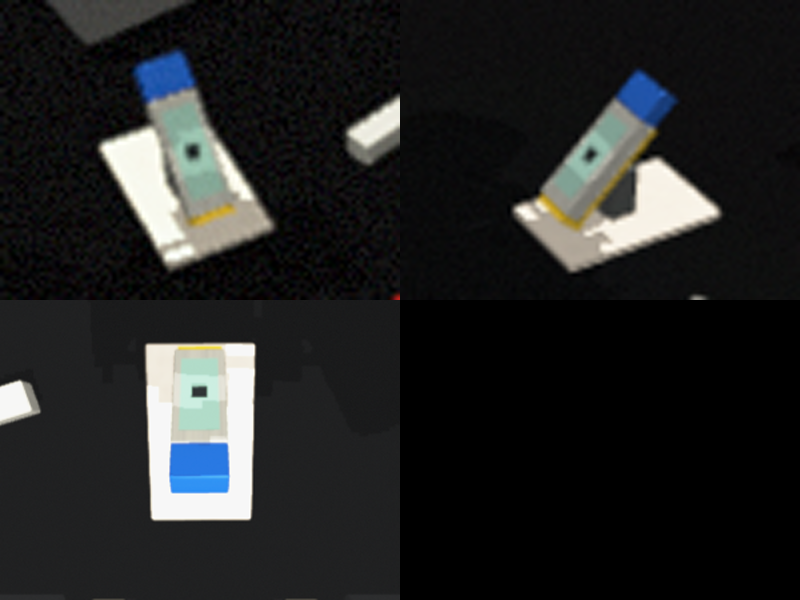

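The carrier is released and leaning on the yellow spine. Its foot is on the ledge (scene ~264,187), the tab is up (scene ~286,158), and both views put the angle near 45°. Now I regrip by the tab, 97 mm from the foot.

>>> servo_tool(commands=[[-0.015, -0.178, 0.0, 0], [-0.015, -0.178, 0.1, 0], [-0.015, -0.178, 0.2, 0], [-0.015, -0.178, 0.28, 0], [-0.015, -0.178, 0.33, 0], [-0.015, -0.178, 0.355, 0], [-0.015, -0.178, 0.366, 0], [-0.015, -0.178, 0.366, 0]])

```text
clock: 13.45
eef_pos: [0.5077, 0.0301, 0.0946]
orientation: [-0.038, 3.141, -0.0]
ft_force: [0.7, 0.0, 0.8]
width: 0.0551
```

>>> servo_tool(commands=[[0, 0, 0, 0], [0, 0, 0, 0], [0, 0, 0, 0], [0, 0, 0, 0], [0, 0, 0, 0]], gripper=1)

```text
clock: 13.95
eef_pos: [0.5077, 0.0304, 0.0949]
orientation: [-0.039, 3.141, 0.0]
ft_force: [-2.0, -0.7, 4.9]
width: 0.0336
```

```bash
python3 - <<'E'
from h import *; from workcell import manip
st=manip.observe(); p=(.506,.0115,1.5953)
for x,z in [(17.9,96.2),(-.5,112.9),(-22,123.4),(-45,127),(-56,126.2)]:
    w=place(p,[x/1000,0,0])[0]; plan(st,w[:2],z/1000-.002,np.radians(-178.6))
E
python3 ang.py
```

```text
tcp [0.5077 0.0304 0.0949] head -178.6 tilt [ 7.e-04  2.e-04 -1.e+00] q6 [ 0.447  0.239 -0.545  0.    -0.786 -0.422] w 0.0336 t 13.95 F [-2.  -0.7  4.9]
shift mm [ 2.1 -1.   0.7] share [ 0.0071 -0.0032  0.0024] yaw share (tool z down: -dyaw) 0.001 deg -0.0
tcp [0.5077 0.0304 0.0949] head -178.6 tilt [ 7.e-04  2.e-04 -1.e+00] q6 [ 0.447  0.239 -0.545  0.    -0.786 -0.422] w 0.0336 t 13.95 F [-2.  -0.7  4.9]
shift mm [  2.1 -19.3 -16. ] share [ 0.0071 -0.0645 -0.0533] yaw share (tool z down: -dyaw) 0.001 deg -0.0
tcp [0.5077 0.0304 0.0949] head -178.6 tilt [ 7.e-04  2.e-04 -1.e+00] q6 [ 0.447  0.239 -0.545  0.    -0.786 -0.422] w 0.0336 t 13.95 F [-2.  -0.7  4.9]
shift mm [  2.1 -40.8 -26.5] share [ 0.0071 -0.1362 -0.0883] yaw share (tool z down: -dyaw) 0.001 deg -0.0
tcp [0.5077 0.0304 0.0949] head -178.6 tilt [ 7.e-04  2.e-04 -1.e+00] q6 [ 0.447  0.239 -0.545  0.    -0.786 -0.422] w 0.0336 t 13.95 F [-2.  -0.7  4.9]
shift mm [  2.1 -63.8 -30.1] share [ 0.0071 -0.2128 -0.1003] yaw share (tool z down: -dyaw) 0.001 deg -0.0
tcp [0.5077 0.0304 0.0949] head -178.6 tilt [ 7.e-04  2.e-04 -1.e+00] q6 [ 0.447  0.239 -0.545  0.    -0.786 -0.422] w 0.0336 t 13.95 F [-2.  -0.7  4.9]
shift mm [  2.1 -74.8 -29.3] share [ 0.0071 -0.2495 -0.0976] yaw share (tool z down: -dyaw) 0.001 deg -0.0
scene n 117 axis 129.0 cent (np.float64(272.4), np.float64(173.4)) closest th [(np.float64(128.64117878475508), 45), (np.float64(132.04076897672323), 40)]
side n 169 axis 71.3 cent (np.float64(223.1), np.float64(177.2)) closest th [(np.float64(71.57837362016078), 50), (np.float64(70.43491893591234), 45)]
```

>>> servo_tool(commands=[[0, -0.014, -0.013, 0], [0, -0.029, -0.027, 0], [0, -0.045, -0.04, 0], [0, -0.061, -0.052, 0], [0, -0.078, -0.063, 0], [0, -0.096, -0.073, 0], [0, -0.096, -0.073, 0]])

```text
clock: 14.75
eef_pos: [0.5081, 0.0007, 0.1166]
orientation: [-0.037, 3.141, -0.0]
ft_force: [0.0, 1.0, -1.2]
width: 0.0338
```

```bash
python3 ang.py
```

```text
scene n 116 axis 126.9 cent (np.float64(264.3), np.float64(170.3)) closest th [(np.float64(125.19834431159632), 50), (np.float64(128.64117878475508), 45)]
side n 178 axis 71.2 cent (np.float64(226.6), np.float64(178.8)) closest th [(np.float64(71.57837362016078), 50), (np.float64(70.43491893591234), 45)]
```

The first upright try only dragged the foot out along the ledge; the angle is still about 48° and the force shows only the carrier's weight. A vertical wall will hold the foot better: I'll use the outer side of the fixed rack, which faces the robot's left, to turn the carrier upright. First I lift and look at the rack.

>>> servo_tool(commands=[[0, 0, -0.12, 0], [0, 0, -0.25, 0], [0, 0, -0.4, -0.1], [-0.1, -0.15, -0.45, -0.3], [-0.2, -0.3, -0.45, -0.56], [-0.26, -0.407, -0.45, -0.566], [-0.26, -0.407, -0.45, -0.566], [-0.26, -0.407, -0.45, -0.566], [-0.26, -0.407, -0.45, -0.566]])

```text
clock: 15.75
eef_pos: [0.5886, -0.1183, 0.2509]
orientation: [0.481, -3.104, -0.0]
ft_force: [-0.3, 0.7, -1.6]
width: 0.0335
```

```bash
python3 - <<'E'
from h import *; from workcell import manip; import pickle
D={n:manip.get_image(n) for n in ["scene","side","wrist"]}; pickle.dump(D,open("d6.pkl","wb"))
st=manip.observe(); plan(st,(.586,-.12),.25,np.radians(197.6))
d=D["wrist"]; c=d["img"][:,:,::-1].copy()
m=lambda *a:np.array(a)/1000.
uv=proj(d,place((.5547,-.2885,.3072),m([36,-77,45],[-36,-77,45],[36,77,45],[-36,77,45],[-36,77,0],[36,77,0],[19.5,10.5,45],[-19.5,-10.5,45]))); print(uv.round(1).tolist())
w=c[:300,40:512]
t=cv2.resize(c,(512,384))
a=cv2.resize(D["side"]["img"][150:300,190:340,::-1],(288,288),interpolation=cv2.INTER_CUBIC)
b=cv2.resize(D["scene"]["img"][110:260,140:290,::-1],(288,288),interpolation=cv2.INTER_CUBIC)
cv2.imwrite("pics/k1.png",np.hstack([cv2.resize(t,(512,576))[:576] if 0 else np.vstack([t,np.zeros((192,512,3),np.uint8)]),np.vstack([a,b])]))
E
```

```text
tcp [ 0.5888 -0.1177  0.2516] head -162.3 tilt [ 3.e-04  1.e-04 -1.e+00] q6 [ 0.128  0.232 -0.147 -0.    -1.191  0.181] w 0.0339 t 15.9 F [-0.6 -0.3 -1.8]
shift mm [ 3.4 -1.3  1.6] share [ 0.0113 -0.0043  0.0055] yaw share (tool z down: -dyaw) 0.003 deg -0.1
[[311.4, -72.4], [388.6, -72.0], [305.1, 99.2], [373.2, 99.4], [360.2, 99.8], [299.8, 99.6], [324.1, 30.3], [364.8, 7.1]]
```

View pics/k1.png

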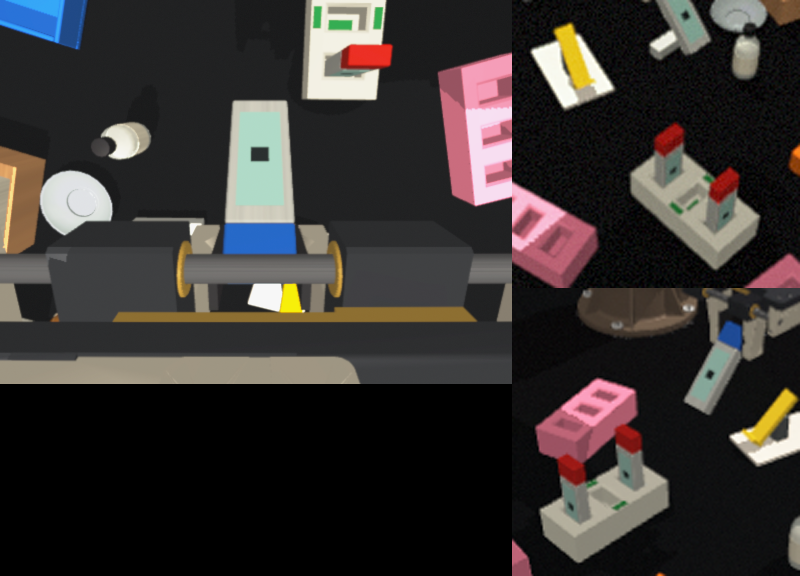

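The carrier is still held at about 45° by its tab and both red neighbours stand. The bottle is at wrist (130,138), well clear. In the wrist view the rack's near face is at row 99 and columns 303 to 377; I take its edges numerically.

```bash
python3 - <<'E'
from h import *; import pickle
D=pickle.load(open("d6.pkl","rb")); d=D["wrist"]; im=d["img"].astype(int)
g=im.min(2)
for r in (3,35,80,92): print(r,[(c,int(g[r,c])) for c in list(range(298,316,1))],[(c,int(g[r,c])) for c in range(368,392,1)])
for c in (315,325): print("col",c,[(r,int(g[r,c])) for r in range(94,106)])
hsv=cv2.cvtColor(d["img"],cv2.COLOR_RGB2HSV); gm=cv2.inRange(hsv,(45,90,50),(80,255,255))
n,l,s,ce=cv2.connectedComponentsWithStats(gm)
for i in range(1,n):
    if s[i][4]>15: print("green",s[i].tolist(),ce[i].round(1))
# floor/top: dark rows inside slot
for c in (332,345,358): print("col",c,g[0:45,c].tolist())
print("row8",g[8,310:386].tolist()); print("row14",g[14,310:386].tolist())
# carrier foot
for r in (110,180): print("carrier",r,[(c,int(g[r,c])) for c in list(range(226,236))+list(range(286,300))])
E
```

```text
3 [(298, 27), (299, 27), (300, 26), (301, 27), (302, 27), (303, 28), (304, 34), (305, 62), (306, 100), (307, 120), (308, 121), (309, 122), (310, 125), (311, 159), (312, 209), (313, 225), (314, 227), (315, 227)] [(368, 188), (369, 190), (370, 191), (371, 210), (372, 223), (373, 227), (374, 227), (375, 227), (376, 227), (377, 227), (378, 227), (379, 227), (380, 227), (381, 227), (382, 227), (383, 227), (384, 223), (385, 152), (386, 70), (387, 31), (388, 26), (389, 27), (390, 27), (391, 27)]
35 [(298, 28), (299, 26), (300, 26), (301, 25), (302, 27), (303, 36), (304, 76), (305, 108), (306, 120), (307, 121), (308, 122), (309, 137), (310, 193), (311, 224), (312, 227), (313, 227), (314, 227), (315, 227)] [(368, 228), (369, 228), (370, 227), (371, 227), (372, 227), (373, 227), (374, 227), (375, 227), (376, 227), (377, 227), (378, 227), (379, 227), (380, 227), (381, 222), (382, 148), (383, 63), (384, 28), (385, 27), (386, 27), (387, 26), (388, 27), (389, 26), (390, 27), (391, 26)]
80 [(298, 26), (299, 28), (300, 27), (301, 36), (302, 74), (303, 107), (304, 120), (305, 121), (306, 123), (307, 
[... 2578 characters left out ...]
40, 123, 121, 121, 121, 122, 124, 149, 183, 195, 196, 211, 223, 227, 222, 148, 74, 53, 53, 53, 53, 53, 75, 155, 211, 136, 59]
carrier 110 [(226, 33), (227, 32), (228, 33), (229, 32), (230, 38), (231, 67), (232, 124), (233, 171), (234, 184), (235, 186), (286, 181), (287, 148), (288, 64), (289, 33), (290, 33), (291, 31), (292, 32), (293, 32), (294, 33), (295, 33), (296, 33), (297, 33), (298, 32), (299, 34)]
carrier 180 [(226, 50), (227, 110), (228, 162), (229, 180), (230, 190), (231, 189), (232, 189), (233, 189), (234, 188), (235, 189), (286, 186), (287, 188), (288, 189), (289, 187), (290, 180), (291, 150), (292, 81), (293, 38), (294, 33), (295, 33), (296, 33), (297, 33), (298, 32), (299, 32)]
```

```bash
python3 - <<'E'
from h import *; import pickle; from workcell import manip
D=pickle.load(open("d6.pkl","rb")); d=D["wrist"]
m=lambda *a:np.array(a)/1000.
E=[(36,45,[(3,311.4),(35,309.6),(80,307.6),(92,307)]),(36,0,[(3,305.6),(35,304.2),(80,302.2),(92,301.5)]),(-36,45,[(3,385.2),(35,382.3),(80,377.6),(92,376.4)])]
Y=np.linspace(77,-60,60)
def f(p):
    o=[]
    for x,z,L in E:
        uv=proj(d,place(p,np.c_[np.full(60,x),Y,np.full(60,z)]/1000)); k=np.argsort(uv[:,1])
        o+=[np.interp(r,uv[k,1],uv[k,0])-c for r,c in L]
    uv=proj(d,place(p,m([20,77,45],[30,77,45],[0,0,45]))); 
    return np.r_[o,uv[0,1]-99,uv[1,1]-98.9,uv[2]-[347.3,17.15]]
r=least_squares(f,[.5547,-.2885,.3072]); p=r.x; print("rack",p.round(4),r.fun.round(1))
st=manip.observe(); R=Rot.from_rotvec(st["orientation"]).as_matrix(); P=st["eef_pos"]
# carrier at 47deg, from grasp G toward foot
for a in (46,50):
  t=np.radians(a)
  for s in (97,40):
    X=P-R[:,2]*.002+ (R[:,1]*-np.cos(t)+R[:,2]*np.sin(t))*s/1000 + (-R[:,1]*np.sin(t)-R[:,2]*np.cos(t))*.008
    print(a,s,proj(d,X).round(1), "edges", proj(d,[X+R[:,0]*.017,X-R[:,0]*.017]).round(1).tolist())
for p_ in (p,):
  for n,y in (("slot",0),("wall",77)): print(n,place(p_,[0,y/1000,0])[0].round(4), np.degrees(p_[2]))
E
```

```text
rack [ 0.5523 -0.2899  0.2988] [ 0.2  0.5  0.4  0.4  0.1  0.1  0.2  0.4 -0.4 -0.7 -0.5 -0.5 -0.5 -0.5
 -0.2  0.9]
46 97 [[259.6 100.4]] edges [[287.0, 100.4], [232.1, 100.4]]
46 40 [[259.8 177.8]] edges [[292.0, 177.7], [227.6, 177.8]]
50 97 [[259.6 108.1]] edges [[286.2, 108.0], [232.9, 108.1]]
50 40 [[259.8 179.9]] edges [[291.5, 179.9], [228.1, 179.9]]
slot [ 0.5523 -0.2899  0.    ] 17.11714961386872
wall [ 0.5296 -0.2163  0.    ] 17.11714961386872
```

```bash
cat > rk.py <<'E'
import sys
from h import *; from workcell import manip
p=(.5523,-.2899,.2988)
def go(x,y,z):   # grasp point in rack frame, mm
    w=place(p,[x/1000,y/1000,0])[0]; print(x,y,z); plan(manip.observe(),w[:2],z/1000-.002,p[2]+np.pi)
E
python3 - <<'E'
from rk import *
go(0,160,170); go(0,160,89)
E
```

```text
0 160 170
tcp [ 0.5888 -0.1177  0.2516] head -162.3 tilt [ 3.e-04  1.e-04 -1.e+00] q6 [ 0.128  0.232 -0.147 -0.    -1.191  0.181] w 0.0339 t 15.9 F [-0.6 -0.3 -1.8]
shift mm [85.6  7.1 83.6] share [0.2852 0.0236 0.2787] yaw share (tool z down: -dyaw) 0.02 deg -0.6
0 160 89
tcp [ 0.5888 -0.1177  0.2516] head -162.3 tilt [ 3.e-04  1.e-04 -1.e+00] q6 [ 0.128  0.232 -0.147 -0.    -1.191  0.181] w 0.0339 t 15.9 F [-0.6 -0.3 -1.8]
shift mm [ 85.6   7.1 164.6] share [0.2853 0.0236 0.5487] yaw share (tool z down: -dyaw) 0.02 deg -0.6
```

>>> servo_tool(commands=[[0.1, 0.024, 0.0, 0.02], [0.2, 0.024, 0.0, 0.02], [0.285, 0.024, 0.1, 0.02], [0.285, 0.024, 0.2, 0.02], [0.285, 0.024, 0.3, 0.02], [0.285, 0.024, 0.4, 0.02], [0.285, 0.024, 0.48, 0.02], [0.285, 0.024, 0.53, 0.02], [0.285, 0.024, 0.549, 0.02], [0.285, 0.024, 0.549, 0.02]])

```text
clock: 16.9
eef_pos: [0.5053, -0.1372, 0.0865]
orientation: [0.467, -3.106, 0.0]
ft_force: [1.1, -1.2, -1.0]
width: 0.0338
```

```bash
python3 - <<'E'
from rk import *
go(0,150,89)
for th in (46,50,60,70,80,85,90):
    t=np.radians(th); y=77+97*np.cos(t)+8*np.sin(t); z=25+97*np.sin(t)-8*np.cos(t)
    st=manip.observe(); w=place(p,[0,y/1000,0])[0]; R=Rot.from_rotvec(st["orientation"]).as_matrix(); print(th,round(y,1),round(z,1),(R.T@(np.array([w[0],w[1],z/1000-.002])-st["eef_pos"])/.3).round(3))
E
```

```text
0 150 89
tcp [ 0.5053 -0.1372  0.0865] head -162.9 tilt [-7.e-04 -2.e-04 -1.e+00] q6 [ 0.11   0.273 -0.52   0.    -0.778  0.189] w 0.0338 t 16.9 F [ 1.1 -1.2 -1. ]
shift mm [ 0.  -9.8 -0.5] share [ 0.0001 -0.0326 -0.0015] yaw share (tool z down: -dyaw) -0.0 deg 0.0
46 150.1 89.2 [ 0.    -0.032 -0.002]
50 145.5 94.2 [ 0.    -0.048 -0.019]
60 132.4 105.0 [ 0.    -0.091 -0.055]
70 117.7 113.4 [ 0.    -0.14  -0.083]
80 101.7 119.1 [ 0.    -0.194 -0.102]
85 93.4 120.9 [ 0.    -0.221 -0.108]
90 85.0 122.0 [ 0.    -0.249 -0.112]
```

>>> servo_tool(commands=[[0, -0.032, -0.002, 0], [0, -0.048, -0.019, 0], [0, -0.062, -0.032, 0], [0, -0.077, -0.044, 0], [0, -0.091, -0.055, 0], [0, -0.107, -0.065, 0], [0, -0.124, -0.074, 0], [0, -0.14, -0.083, 0], [0, -0.14, -0.083, 0]])

```text
clock: 17.8
eef_pos: [0.5181, -0.1785, 0.1119]
orientation: [-0.465, 3.107, -0.0]
ft_force: [0.2, 2.4, 0.2]
width: 0.0341
```

```bash
cat > ang2.py <<'E'
from rk import *
# angle of the held carrier from glass blob axis near its predicted place; th in rack y-z plane
def ang(gy,gz,tag=""):
    for n in ["scene","side"]:
        d=manip.get_image(n); hsv=cv2.cvtColor(d["img"],cv2.COLOR_RGB2HSV)
        m=cv2.inRange(hsv,(70,35,60),(100,160,255))
        G=np.array([0,gy,gz])/1000.
        best=[]
        for th in range(30,121,2):
            t=np.radians(th); e=np.array([0,np.cos(t),np.sin(t)]); uv=proj(d,place(p,[G-e*.097,G])); dv=uv[1]-uv[0]
            best.append((np.degrees(np.arctan2(dv[1],dv[0]))%180,th))
        c0=proj(d,place(p,[G-[0,0,.06],G-[0,-.0,.02]]))
        x,y=c0.mean(0).astype(int); r=np.zeros_like(m); r[max(0,y-30):y+38,max(0,x-32):x+32]=m[max(0,y-30):y+38,max(0,x-32):x+32]
        k,l,s,ce=cv2.connectedComponentsWithStats(r)
        i=min((j for j in range(1,k) if s[j][4]>25),key=lambda j:np.hypot(*(ce[j]-[x,y])),default=None)
        if i is None: print(n,"none"); continue
        ys,xs=np.nonzero(l==i); w,v=np.linalg.eigh(np.cov(np.c_[xs,ys].T)); a=np.degrees(np.arctan2(v[1,1],v[0,1]))%180
        print(n,s[i].tolist(),ce[i].round(1),"axis",a.round(1),"th",min(best,key=lambda b:abs((b[0]-a+90)%180-90)))
        cv2.imwrite(f"pics/{tag}{n}.png",d["img"][:,:,::-1])
E
python3 - <<'E'
from ang2 import *
st=manip.observe(); R=Rot.from_euler("z",-p[2]).as_matrix(); q=R@(st["eef_pos"]-[p[0],p[1],0]); print((q*1000).round(1))
ang(q[1]*1000,q[2]*1000+2,"a1")
E
```

```text
[1.000e-01 1.166e+02 1.119e+02]
scene [210, 184, 11, 22, 127] [215.  194.4] axis 101.0 th (np.float64(100.62803610534922), 74)
side [252, 212, 12, 22, 146] [257.8 222.8] axis 77.4 th (np.float64(77.79217249674292), 78)
```

The carrier now turns against the wall: about 75°, with a 2.4 N push. I finish to upright.

>>> servo_tool(commands=[[0, -0.018, -0.008, 0], [0, -0.036, -0.014, 0], [0, -0.054, -0.019, 0], [0, -0.072, -0.023, 0], [0, -0.088, -0.026, 0], [0, -0.1, -0.028, 0], [0, -0.109, -0.028, 0], [0, -0.109, -0.028, 0]])

```text
clock: 18.7
eef_pos: [0.5276, -0.2096, 0.1202]
orientation: [-0.465, 3.107, -0.001]
ft_force: [-0.3, 3.4, -0.1]
width: 0.0338
```

```bash
cat > q.py <<'E'
from ang2 import *
import sys
st=manip.observe(); R=Rot.from_euler("z",-p[2]).as_matrix(); q=R@(st["eef_pos"]-[p[0],p[1],0]); print("rack-frame TCP",(q*1000).round(1),"F rack",(R@st["ft_force"]).round(1),"M",st["moment"].round(2))
ang(q[1]*1000,q[2]*1000+2,sys.argv[1])
E
python3 q.py a2
```

```text
rack-frame TCP [  0.   84.  120.2] F rack [ 0.7  3.3 -0.1] M [1.53 0.14 0.06]
scene [208, 186, 6, 19, 88] [210.5 194.9] axis 83.7 th (np.float64(82.76041082081198), 94)
side [259, 217, 7, 17, 65] [261.3 224.6] axis 103.4 th (np.float64(102.04334986410959), 100)
```

>>> servo_tool(commands=[[0, 0.005, -0.02, 0], [0, 0.01, -0.1, 0], [0, 0.01, -0.2, 0], [0, 0.01, -0.3, 0], [0, 0.01, -0.4, 0], [0, 0.01, -0.4, 0], [0, -0.14, -0.4, 0], [0, -0.28, -0.4, 0], [0, -0.28, -0.4, 0], [0, -0.28, -0.4, 0]])

```text
clock: 19.8
eef_pos: [0.5514, -0.2903, 0.2389]
orientation: [0.462, -3.106, -0.001]
ft_force: [0.1, 0.4, -1.7]
width: 0.034
```

```bash
python3 q.py a3; python3 - <<'E'
from rk import *
D={n:manip.get_image(n) for n in ["scene","side","wrist"]}
import pickle; pickle.dump(D,open("d7.pkl","wb"))
st=manip.observe(); R=Rot.from_rotvec(st["orientation"]).as_matrix(); P=st["eef_pos"]
def foot(a,s=97,off=-8,x=0):
    t=np.radians(a); return P-R[:,2]*.002+R[:,0]*x/1000+(R[:,1]*-np.cos(t)+R[:,2]*np.sin(t))*s/1000+(-R[:,1]*np.sin(t)-R[:,2]*np.cos(t))*(-off/1000)
for a in (80,85,90,95,100):
    print(a,[(n,proj(D[n],[foot(a,97),foot(a,97,8),foot(a,13)]).round(1).tolist()) for n in D])
go(0,0,112)
W=D["wrist"]["img"][:,:,::-1]
T=[]
for n in ("scene","side"):
    c=proj(D[n],foot(90,50,0))[0].astype(int); x=max(0,c[0]-40);y=max(0,c[1]-45); print(n,x,y)
    T.append(cv2.resize(D[n]["img"][y:y+90,x:x+86,::-1],(287,300),interpolation=cv2.INTER_CUBIC))
print([t.shape for t in T])
cv2.imwrite("pics/k2.png",np.hstack([np.vstack([W,np.zeros((216,512,3),np.uint8)]),np.vstack(T)]))
E
```

```text
rack-frame TCP [-1.000e+00 -2.000e-01  2.389e+02] F rack [ 0.2  0.3 -1.7] M [ 0.15  0.04 -0.01]
scene [176, 159, 9, 26, 128] [180.2 171.2] axis 81.5 th (np.float64(81.71168058639509), 92)
side [285, 205, 9, 22, 130] [288.6 215.5] axis 101.2 th (np.float64(101.6340667459136), 96)
80 [('scene', [[175.9, 188.5], [181.4, 186.6], [177.3, 155.5]]), ('side', [[293.5, 230.8], [288.2, 227.3], [290.7, 202.0]]), ('wrist', [[259.5, 167.7], [259.5, 187.1], [259.8, 227.5]])]
85 [('scene', [[178.8, 187.6], [184.3, 185.2], [177.8, 155.6]]), ('side', [[290.6, 229.0], [285.4, 225.1], [290.3, 202.0]]), ('wrist', [[259.5, 178.0], [259.5, 197.5], [259.8, 228.8]])]
90 [('scene', [[181.7, 186.5], [187.1, 183.6], [178.2, 155.7]]), ('side', [[287.8, 227.0], [282.7, 222.8], [289.9, 201.9]]), ('wrist', [[259.5, 188.3], [259.5, 207.9], [259.8, 230.2]])]
95 [('scene', [[184.6, 185.1], [189.8, 181.8], [178.6, 155.8]]), ('side', [[285.1, 224.9], [280.0, 220.3], [289.5, 201.8]]), ('wrist', [[259.5, 198.7], [259.5, 218.5], [259.8, 231.8]])]
100 [('scene', [[187.4, 183.4], [192.5, 179.8], [179.1, 155.8]]), ('side', [[282.3, 222.5], [277.4, 217.6], [289.0, 201.6]]), ('wrist', [[259.5, 209.1], [259.5, 229.1], [259.8, 233.6]])]
0 0 112
tcp [ 0.5519 -0.2886  0.2403] head -162.9 tilt [ 3.e-04 -1.e-04 -1.e+00] q6 [-0.169  0.276 -0.115  0.    -1.18   0.467] w 0.0339 t 20.05 F [ 0.2 -0.5 -0.1]
shift mm [  0.   -1.3 130.3] share [ 0.     -0.0043  0.4342] yaw share (tool z down: -dyaw) -0.001 deg 0.0
scene 142 123
side 246 166
[(300, 287, 3), (300, 287, 3)]
```

View pics/k2.png

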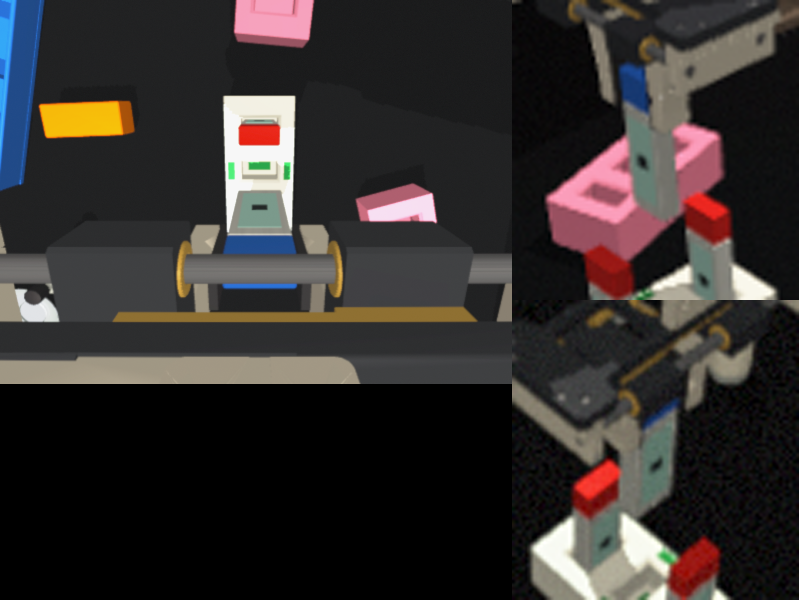

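The wrist view puts the foot edge at row 191, which means about 91°, so it is upright. The slot's green marks at (231,171) and (287,171) are centred on the tool column 259. I check the slot's row numerically.

```bash
python3 - <<'E'
from rk import *; import pickle
D=pickle.load(open("d7.pkl","rb")); d=D["wrist"]
hsv=cv2.cvtColor(d["img"],cv2.COLOR_RGB2HSV); gm=cv2.inRange(hsv,(45,90,50),(80,255,255))
n,l,s,ce=cv2.connectedComponentsWithStats(gm)
for i in range(1,n):
    if s[i][4]>15: print("green",s[i].tolist(),ce[i].round(2))
print(proj(d,place(p,[[0,0,.045],[0,.005,.045],[-.0305,0,.045],[.0305,0,.045]])).round(2))
g=d["img"][:,:,:].min(2); print([(r,int(g[r,245])) for r in range(184,198)],[(r,int(g[r,270])) for r in range(184,198)])
print([(c,int(g[190,c])) for c in list(range(228,242))+list(range(280,292))])
E
```

```text
green [228, 162, 7, 17, 100] [231.04 170.16]
green [249, 162, 21, 8, 166] [259.   165.46]
green [284, 162, 6, 18, 103] [286.5  170.25]
[[259.33 170.29]
 [259.33 174.8 ]
 [287.51 170.26]
 [231.14 170.32]]
[(184, 247), (185, 247), (186, 247), (187, 247), (188, 247), (189, 247), (190, 204), (191, 136), (192, 129), (193, 128), (194, 123), (195, 123), (196, 123), (197, 122)] [(184, 225), (185, 225), (186, 225), (187, 225), (188, 224), (189, 210), (190, 157), (191, 133), (192, 131), (193, 129), (194, 123), (195, 123), (196, 123), (197, 123)]
[(228, 247), (229, 247), (230, 247), (231, 247), (232, 247), (233, 247), (234, 247), (235, 247), (236, 247), (237, 247), (238, 240), (239, 211), (240, 204), (241, 204), (280, 177), (281, 211), (282, 225), (283, 226), (284, 230), (285, 245), (286, 247), (287, 247), (288, 247), (289, 247), (290, 247), (291, 247)]
```

>>> servo_tool(commands=[[0, -0.008, 0.0, 0], [0, -0.008, 0.05, 0], [0, -0.008, 0.12, 0], [0, -0.008, 0.19, 0], [0, -0.008, 0.25, 0], [0, -0.008, 0.29, 0], [0, -0.008, 0.31, 0], [0, -0.008, 0.315, 0], [0, -0.008, 0.315, 0]])

```text
clock: 20.95
eef_pos: [0.5531, -0.2918, 0.146]
orientation: [-0.466, 3.106, -0.001]
ft_force: [0.8, 0.7, -1.4]
width: 0.0341
```

```bash
python3 - <<'E'
from rk import *
go(0,-1,112)
d=manip.get_image("wrist"); g=d["img"].min(2)
st=manip.observe(); R=Rot.from_rotvec(st["orientation"]).as_matrix(); P=st["eef_pos"]
hsv=cv2.cvtColor(d["img"],cv2.COLOR_RGB2HSV); gm=cv2.inRange(hsv,(45,90,50),(80,255,255))
n,l,s,ce=cv2.connectedComponentsWithStats(gm)
for i in range(1,n):
    if s[i][4]>15: print("green",s[i].tolist(),ce[i].round(2))
print(proj(d,place(p,[[0,0,.045],[-.0305,0,.045],[.0305,0,.045]])).round(2))
E
```

```text
0 -1 112
tcp [ 0.5531 -0.2918  0.146 ] head -162.9 tilt [ 7.e-04 -4.e-04 -1.e+00] q6 [-0.174  0.354 -0.231  0.    -0.985  0.471] w 0.0341 t 20.95 F [ 0.8  0.7 -1.4]
shift mm [ 0.2  1.1 36. ] share [0.0008 0.0035 0.12  ] yaw share (tool z down: -dyaw) -0.002 deg 0.1
green [246, 186, 28, 4, 112] [259.5 187.5]
green [217, 188, 10, 23, 202] [221.58 198.82]
green [293, 188, 9, 23, 204] [297.02 199.05]
[[259.99 198.47]
 [298.12 198.42]
 [221.86 198.52]]
```

>>> servo_tool(commands=[[0, 0.003, 0.01, 0], [0, 0.003, 0.02, 0], [0, 0.003, 0.03, 0], [0, 0.003, 0.04, 0], [0, 0.003, 0.05, 0], [0, 0.003, 0.06, 0], [0, 0.003, 0.06, 0]])

```text
clock: 21.7
eef_pos: [0.5521, -0.2908, 0.1268]
orientation: [0.465, -3.106, -0.001]
ft_force: [0.0, -1.4, -0.5]
width: 0.0338
```

>>> servo_tool(commands=[[0, 0, 0.01, 0], [0, 0, 0.02, 0], [0, 0, 0.03, 0], [0, 0, 0.038, 0], [0, 0, 0.045, 0], [0, 0, 0.051, 0], [0, 0, 0.051, 0]])

```text
clock: 22.4
eef_pos: [0.5523, -0.2908, 0.1119]
orientation: [0.465, -3.106, -0.0]
ft_force: [-0.8, -0.1, -2.2]
width: 0.0339
```

>>> servo_tool(commands=[[0, 0, 0.004, 0], [0, 0, 0.008, 0], [0, 0, 0.012, 0], [0, 0, 0.012, 0]])

```text
clock: 22.8
eef_pos: [0.5529, -0.2915, 0.1112]
orientation: [-0.467, 3.105, -0.003]
ft_force: [-4.4, 1.5, 14.5]
width: 0.0338
```

Contact of 14.5 N came at TCP z 0.111, against 0.110 predicted for the slot floor, so it is down. I ease the press, release and rise.

>>> servo_tool(commands=[[0, 0, -0.009, 0], [0, 0, -0.009, 0]])

```text
clock: 23.0
eef_pos: [0.5527, -0.2909, 0.1118]
orientation: [-0.465, 3.106, -0.0]
ft_force: [0.0, 0.3, -1.2]
width: 0.0341
```

>>> servo_tool(commands=[[0, 0, 0, 0], [0, 0, 0, 0], [0, 0, 0, 0], [0, 0, 0, 0]], gripper=-0.25)

```text
clock: 23.4
eef_pos: [0.5525, -0.2908, 0.1111]
orientation: [0.466, -3.107, -0.0]
ft_force: [0.1, 0.8, 0.3]
width: 0.0542
```

>>> servo_tool(commands=[[0, 0, -0.04, 0], [0, 0, -0.1, 0], [0, 0, -0.2, 0], [0, 0, -0.35, 0], [0, 0, -0.45, 0], [0, 0.3, -0.45, 0], [0, 0.5, -0.45, 0], [0, 0.5, -0.45, 0], [0, 0.5, -0.45, 0]])

```text
clock: 24.3
eef_pos: [0.5072, -0.1435, 0.248]
orientation: [-0.472, 3.104, 0.001]
ft_force: [1.4, -0.9, 0.4]
width: 0.0549
```

```bash
python3 - <<'E'
from rk import *
go(0,0,112)
D0=__import__("pickle").load(open("d0.pkl","rb"))
for n in ("scene","side"):
    d=manip.get_image(n); hsv=cv2.cvtColor(d["img"],cv2.COLOR_RGB2HSV)
    cv2.imwrite(f"pics/f_{n}.png",d["img"][:,:,::-1])
    def comps(im,lo,hi):
        k,l,s,ce=cv2.connectedComponentsWithStats(cv2.inRange(cv2.cvtColor(im,cv2.COLOR_RGB2HSV),lo,hi)); return [(s[i].tolist(),ce[i].round(1).tolist()) for i in range(1,k) if s[i][4]>40]
    print(n,"blue",comps(d["img"],(100,130,60),(120,255,255)))
    print("  red now",comps(d["img"],(0,150,60),(6,255,255)),"\n  red start",comps(D0[n]["img"],(0,150,60),(6,255,255)))
    print("  pred tab mid",proj(d,place(p,[[0,0,.112],[0,.045,.112],[0,-.045,.112],[0,0,.125]])).round(1).tolist())
    diff=np.abs(d["img"].astype(int)-D0[n]["img"]).max(2)>60
    k,l,s,ce=cv2.connectedComponentsWithStats(diff.astype(np.uint8)); print("  changed",[s[i].tolist() for i in range(1,k) if s[i][4]>40])
E
```

```text
0 0 112
tcp [ 0.5072 -0.1435  0.248 ] head -162.7 tilt [ 0.0022  0.001  -1.    ] q6 [ 9.600e-02  1.100e-01 -3.060e-01 -1.000e-03 -1.152e+00  2.060e-01] w 0.0549 t 24.3 F [ 1.4 -0.9  0.4]
shift mm [   0.8 -153.3  138. ] share [ 0.0025 -0.5109  0.4599] yaw share (tool z down: -dyaw) 0.006 deg -0.2
scene blue [([179, 189, 15, 15, 153], [186.2, 195.9]), ([180, 276, 137, 108, 8196], [246.0, 327.9])]
  red now [([194, 181, 14, 15, 152], [200.5, 187.9]), ([163, 197, 16, 15, 160], [170.8, 204.2])] 
  red start [([194, 181, 14, 15, 155], [200.5, 187.8]), ([163, 197, 16, 15, 162], [170.7, 204.2])]
  pred tab mid [[185.2, 196.5], [199.6, 188.7], [170.1, 204.8], [184.8, 192.2]]
  changed [[171, 0, 36, 54, 1290], [212, 0, 48, 98, 2843], [369, 0, 62, 57, 735], [412, 3, 12, 22, 121], [404, 37, 12, 19, 98], [168, 55, 17, 37, 349], [191, 86, 25, 9, 93], [237, 99, 36, 38, 553], [213, 103, 12, 21, 96], [340, 158, 36, 19, 232], [153, 172, 28, 18, 180], [194, 181, 12, 8, 46], [179, 188, 34, 45, 522], [155, 219, 12, 8, 42]]
side blue [([350, 174, 93, 86, 4011], [395.4, 215.5]), ([278, 225, 16, 18, 172], [285.5, 233.5])]
  red now [([264, 214, 16, 17, 160], [271.4, 222.0]), ([293, 237, 16, 19, 177], [300.1, 245.4])] 
  red start [([264, 213, 16, 18, 168], [271.5, 221.6]), ([293, 237, 16, 19, 173], [300.3, 245.5])]
  pred tab mid [[285.0, 234.2], [271.1, 222.6], [299.5, 246.3], [285.2, 230.8]]
  changed [[200, 0, 63, 41, 1861], [57, 5, 22, 28, 218], [78, 6, 18, 19, 64], [80, 26, 12, 14, 55], [249, 33, 11, 17, 109], [253, 55, 7, 34, 135], [235, 91, 33, 41, 705], [267, 108, 17, 13, 151], [190, 113, 45, 26, 402], [222, 129, 39, 28, 228], [193, 145, 39, 27, 344], [265, 214, 14, 11, 81], [275, 225, 23, 56, 537], [0, 233, 44, 17, 158], [252, 236, 22, 24, 138], [194, 262, 39, 31, 419]]
```

Checks after release:
- **Blue tab:** it sits midway between the two red tabs in both views. Scene shows (186.2,195.9) against a midpoint of (185.7,196.1), and side shows (285.5,233.5) against (285.8,233.7). It is the same height as the neighbours, so it is fully down and upright.
- **Other objects:** the red tabs, jar and bottle are unchanged.

I hand the job in.

```bash
python3 -c "
from workcell import manip
print(manip.sign_off())"
```

```text
the job is handed in; nothing more can be done
None
```

The blue-tabbed carrier now stands upright, tab up, in the free middle slot of the white rack. I handed the job in at about 24.5 s of the 64 s allowed.

1. **Lean on the rest:** I lifted the carrier out of the case, pivoted it to about 45° against the tip of the yellow spine and slid it down to the ledge. I let go there. Pictures showed it leaning with its foot on the ledge and the tab up.
2. **Turning upright:** I regripped it by the tab. My first try, turning it on the rest's ledge, failed because the foot only slid out. I then turned it against the outer left side of the fixed white rack, with about 3 N of push.
3. **Into the slot:** I lowered it until it touched the slot floor, at 14.5 N and within about 1 mm of the predicted height. Then I eased off, released and withdrew.

**Last checks:**
- **Carrier:** in both camera views the blue tab lies within 0.6 px of the midpoint between the red tabs, at the neighbours' height.
- **Surroundings:** the red tabs moved at most 0.4 px. An image comparison with the start showed no change at the jar or the bottle.
- **Forces:** the highest wrist force I read was about 38 N, while seating the carrier on the rest; the force between readings is not known.
- **Disagreements:** while leaning, the carrier slipped about 8 mm in the jaws, so the tool ended lower than predicted. One blob-based angle read 94–100° for the upright carrier, but the closer wrist view gave about 91°.

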